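# Turn the tee to the pipe rests and push the pipe home

## Task

Turn the brass tee on the assembly jig until its side branch faces the two V-shaped pipe rests, lay the copper pipe in the rests and slide it into the branch. Push it on through the stiff seal inside until it is fully home against the hard stop, then let go. Leave the other fittings, the wrench and the bin where they are.

Things in the scene. Friction and masses are not known exactly. Their poses are not given: they have to be found in the camera images.
- jig: Grey base plate fixed to the bench, 300 x 90 x 15 mm. Origin: centre of its underside; x runs along the plate from the tee end to the rest end, z up. The tee's upright axis stands at x = -100 mm, y = 0. A low steel rib on the plate, x = -69 to -35 mm, marks where the branch must point. Bolted V rests: see rests.
- rests (a point): Point midway between the two dark V rests, on the axis that a 35 mm pipe has when it lies in both, 75 mm above the bench; x axis along that pipe, away from the tee. Each V is 15 mm wide along x; they are centred at x = -45.5 and +45.5 mm from this point. Their arms reach 20 mm either side and up to 70 mm above the bench. This point is 132 mm from the tee axis.
- tee_axis (a point): Point on the upright turning axis of the brass tee, at the height of its branch (75 mm above the bench). x points out along the branch, z up. The body is an upright cylinder 42 mm in diameter (47 mm end collars), from 38 mm below to 38 mm above this point. It turns stiffly (about 0.3 N m) and stays where left; from pointing away from the rests it turns over half a turn either way.
- tee_mouth (a point): Centre of the open end of the tee's side branch, 68 mm from the tee axis, same axes as tee_axis. Branch: level tube, outer diameter 42 mm (48 mm over the flared last 6 mm), bore 37.6 mm, 38 mm deep to the hard stop. A black seal inside, met 24 to 30 mm deep, moves ahead of the pipe and resists with about 7 N until the pipe meets the stop.
- pipe: Copper pipe, 35 mm diameter, 170 mm long, about 0.25 kg, both ends alike, lying loose on the bench. Origin: its centre, on its axis; x axis along the pipe. Fully home, its centre is 115 mm from the tee axis.
- elbow: Brass elbow standing upright, 48 mm wide, 75 mm high. Origin: centre of its underside. Bystander.
- wrench: Steel wrench lying on the bench, 200 mm long. Bystander.
- union_nut: Steel union nut, a ring 62 mm across, 28 mm high. Origin: centre of its underside. Bystander.
- parts_bin: Open red parts bin, 160 x 120 x 70 mm. Origin: centre of its underside. Bystander.
Mind the look-alikes: they are no part of the job. What is meant by the pipe is not purple, and is the larger of those in its own colour.

How it is judged:
At the end, for the whole second after the job is handed in: The branch faces the rests (within 4 degrees) and the released pipe is at rest in the V rests, within 5 mm sideways and in height and 3.4 degrees of their line, pushed into the branch to within 3 mm of the hard stop (pipe centre 110 to 118 mm from the tee axis) (angle between the x axis of tee_axis and the x axis of jig, either way round below 0.07 rad and x of tee_mouth in the frame of jig above -0.06 m and distance between pipe and tee_axis between 0.11 and 0.118 m and x of pipe in the frame of tee_axis above 0.105 m and angle between the x axis of pipe and the x axis of jig, either way round below 0.06 rad and y of pipe in the frame of jig between -0.005 and 0.005 m and height (world z) of pipe between 0.07 and 0.08 m and linear speed of pipe below 0.02 m/s); the robot touches nothing.
It fails at once if the elbow is shifted by more than 25 mm (distance of elbow from where it was at the start of the episode above 0.025 m).
It fails at once if the wrench is shifted by more than 25 mm (distance of wrench from where it was at the start of the episode above 0.025 m).
It fails at once if the union nut is shifted by more than 25 mm (distance of union_nut from where it was at the start of the episode above 0.025 m).
It fails at once if the parts bin is shifted by more than 25 mm (distance of parts_bin from where it was at the start of the episode above 0.025 m).
It also fails if it takes over 72 s, if anything falls off the work surface, if the arm or the gripper's body presses on something with over 40 N, if the wrist force passes 120 N, or if a joint passes its speed limit or range.

## Robot

A 6-joint arm with a two-finger parallel gripper is mounted at the origin on the work surface. World frame = base frame: x ahead of the robot, y to its left, z up, the work surface at z = 0. Lengths are in m, angles in rad, forces in N, time in s.
With the tool pointing down it reaches from about 0.3 to 0.775 m from the base axis. Payload 14.6 kg.
Tool frame: the origin (TCP) lies at the very end of the fingers, on their centre line; the grasp point (between the pads) lies 19 mm behind it; z points along the fingers, y is the line along which they close (so a half turn about z gives the same grasp; the last joint's range is limited). The gripper opens to 94 mm and grips with 3 to 60 N. Pads are 16 mm wide; open, the fingers measure 119 mm over their backs; the gripper's body (75 mm by 177 mm) begins 78 mm behind the grasp point.
Start: joints at [1.25, 0.3, 1.521, -0, 1.321, -0.067], TCP at [0.138, 0.532, 0.205] pointing down, gripper open.
Joint ranges: [-3.03, 3.03], [-0.79, 2.21], [0.23, 2.52], [-1.04, 4.18], [0, 3.07], [-2.55, 2.55]. Speed limits (rad/s): [2.22, 2.22, 2.57, 3.14, 3.14, 3.14].

## Interface

Orientations are given as [roll, pitch, yaw] about the fixed x, y, z axes, in that order (R = Rz(yaw) Ry(pitch) Rx(roll)).
In Python, from station import ctrl gives the robot as it stands.
- The arm moves only by the shell command python3 -m pendant 'ROWS' [OPENING] [FORCE]. ROWS is JSON, a list of rows, each a list of 2 entries, a list of its own where there are three numbers: the shift along the world's x, y, z in cm, then the turn about the world's z in rad. A call has 1 to 20 rows; each row shifts and turns the commanded pose from where the row before left it; what a row does not reach is not made up. A row lasts 1/12 s, in which the tool goes at most 41.7 mm and 7.16 degrees, less where a joint would pass 70% of its speed; a pose out of reach is approached as far as the arm can. A call is refused whole if a number of a shift passes 4.17 or a number of a turn 0.125, either way. A call with a gripper value outside its range is refused whole. OPENING is the opening, from 0 (shut) to 1 (fully open), set as the call begins (- or left out, the last holds). The fingers move at their own pace and stop on an object; FORCE is the grip in N (left out, the last holds). Time passes only in rows, so rows that do not move let the fingers close. It gives the time, the measured TCP pose, the force, the opening and the grip force at its end, in the units of the state.
- ctrl.get_obs(): the state, without advancing time (a new reading comes with each control period).
- ctrl.camera(name): name is "side" or "top"; returns a dict with "color" (384x512x3 uint8, red, green, blue), "intrinsics" (3x3 intrinsics, pixels), "k1" (the pictures are not rectified: a ray, as slopes to the right and down, at radius r is drawn at 1 + k1 r^2 times it, then the intrinsics apply), "camera_from_world" (4x4, takes a point from world to camera coordinates). Camera axes: x right, y down, z forward; pixel columns grow to the right and rows downward; lengths in m; the calibration is good to about 2 mm. A picture is of the moment at which its call begins. There is no depth.
- ctrl.hand_in(): hands the job in; it is judged then, once.
The state is a dict: "time_s": time; "qpos": joint angles; "joint_vel": joint speeds; "tau": joint torques, N m; "ee_pos": TCP position; "eef_rot": TCP orientation; "force": force on the tool from outside, world axes, zero at the start; "moment": the same for the moment, N m; "grip_width": finger opening in m; "grip_force": force on a finger pad.
Only numpy, scipy, OpenCV 4.12 (cv2) and the standard library are available. Lean on these libraries where they do the work, as an engineer would, in place of code of your own. Each camera call takes 0.05 s, during which the arm holds its last target. There are 200 camera calls.

## Working session

There is one attempt and no reset: what is moved stays moved. The work goes in short steps, Python scripts to look and compute and a shell command to move; the robot and the scene stay as the last step left them, time stands still between calls to the robot, and variables do not carry over. Pictures are saved under pics/ and viewed, at most 10 in all, crops included, and the job is handed in when it is done.

```bash
mkdir -p pics; cat > h.py <<'E'
import numpy as np, cv2
from station import ctrl
def shot(n):
    c=ctrl.camera(n); np.savez(f'/tmp/{n}.npz',**{k:np.array(v) for k,v in c.items()}); return c
def load(n): return dict(np.load(f'/tmp/{n}.npz'))
def ray(c,u,v):
    K=np.array(c['intrinsics']);T=np.array(c['camera_from_world']);k1=float(c['k1'])
    d=np.array([(u-K[0,2])/K[0,0],(v-K[1,2])/K[1,1]]);s=d.copy()
    for _ in range(30): s=d/(1+k1*(s@s))
    R=T[:3,:3];return -R.T@T[:3,3],R.T@np.array([s[0],s[1],1])
def onz(c,u,v,z):
    o,d=ray(c,u,v);return o+d*(z-o[2])/d[2]
def proj(c,p):
    K=np.array(c['intrinsics']);T=np.array(c['camera_from_world']);q=T[:3,:3]@np.array(p)+T[:3,3]
    s=q[:2]/q[2];s=s*(1+float(c['k1'])*(s@s));return K[0,0]*s[0]+K[0,2],K[1,1]*s[1]+K[1,2]
E
python3 - <<'E'
from h import *
for n in('top','side'):
    c=shot(n);cv2.imwrite(f'pics/{n}0.png',cv2.resize(c['color'][:,:,::-1],(800,600)))
    o,d=ray(c,256,192);print(n,o,d)
E
```

```text
top [0.45835762 0.00883805 1.12769927] [ 0.05425123 -0.04751787 -0.99752616]
side [ 0.49170688 -1.09402599  1.10066035] [ 0.00956767  0.73588747 -0.67705006]
```

View pics/top0.png

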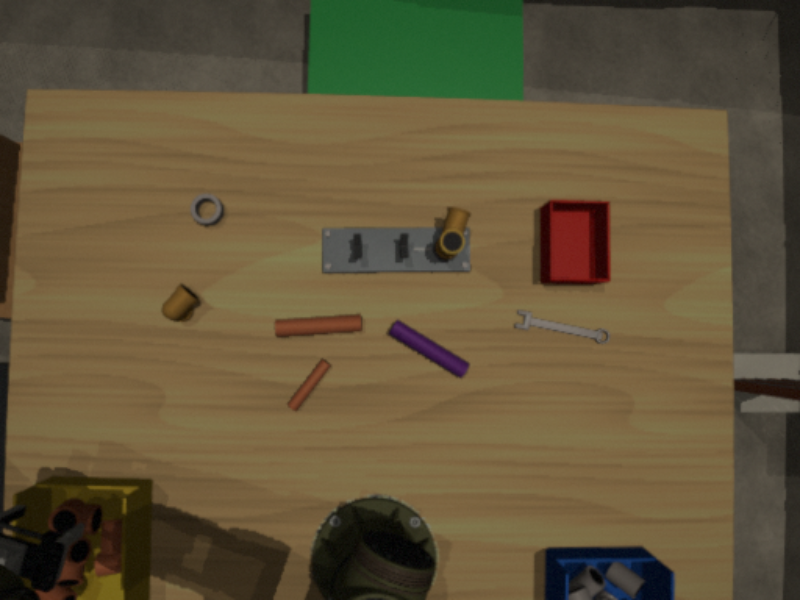

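View pics/side0.png

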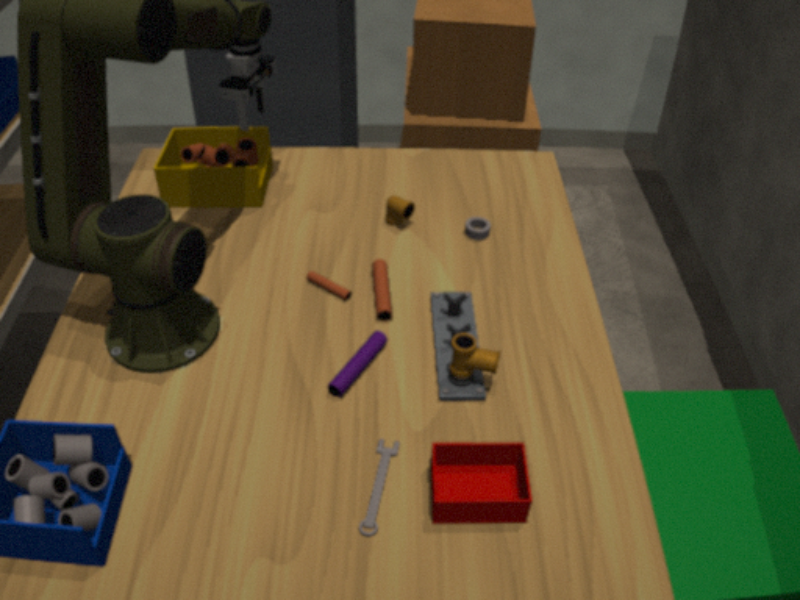

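Top view (800x600 px): the candidates for the pipe are large copper (318,326), small copper (309,385) and purple (429,348). I choose the large copper one. The jig is at (396,250), the tee top at (452,241) with its branch towards (458,212), and the rests at (356,247) and (403,247).

```bash
python3 - <<'E'
from h import *
c=load('top');im=c['color'];s=im[200-20:270,150:330] 
hsv=cv2.cvtColor(im,cv2.COLOR_RGB2HSV)
for n,(u,v) in dict(cu=(318,326),brass=(457,220),jig=(340,265),wood=(250,400)).items(): print(n,hsv[int(v*.64),int(u*.64)],im[int(v*.64),int(u*.64)])
m=cv2.inRange(hsv,(0,110,90),(11,255,255));m[:190]=0;m[280:]=0;m[:,:150]=0;m[:,330:]=0
for k in cv2.findContours(m,0,1)[0]:
    if cv2.contourArea(k)>60:
        (u,v),wh,a=cv2.minAreaRect(k);b=cv2.boxPoints(((u,v),wh,a));P=np.array([onz(c,*q,.0175) for q in b])
        print('pipe',u,v,onz(c,u,v,.0175),[np.linalg.norm(P[i]-P[i-1]).round(4) for i in(0,1)],P.round(4).tolist())
g=cv2.inRange(hsv,(0,0,50),(179,45,200));g[:135]=0;g[185:]=0;g[:,:195]=0;g[:,310:]=0
k=max(cv2.findContours(g,0,1)[0],key=cv2.contourArea);(u,v),wh,a=cv2.minAreaRect(k);b=cv2.boxPoints(((u,v),wh,a));P=np.array([onz(c,*q,.015) for q in b])
print('jig',u,v,onz(c,u,v,.015),[np.linalg.norm(P[i]-P[i-1]).round(4) for i in(0,1)],P.round(4).tolist())
print('teetop',onz(c,452*.64,241*.64,.113),'mouth',onz(c,458*.64,212*.64,.085))
cr=np.hstack([cv2.resize(im[195:270,165:265],(400,300),interpolation=2),cv2.resize(im[125:200,205:305],(400,300),interpolation=2)])
cv2.imwrite('pics/crop1.png',cr[:,:,::-1])
E
```

```text
cu [ 10 163 127] [127  73  46]
brass [ 17 171 127] [127  91  42]
jig [30  6 89] [89 89 87]
wood [ 18 123 126] [126 102  65]
pipe 197.01220703125 246.10977172851562 [0.3470501  0.13606017 0.0175    ] [np.float64(0.0189), np.float64(0.113)] [[0.308, 0.1779, 0.0175], [0.3977, 0.1091, 0.0175], [0.3862, 0.0941, 0.0175], [0.2966, 0.1629, 0.0175]]
pipe 203.03762817382812 207.56417846679688 [0.46682517 0.12036394 0.0175    ] [np.float64(0.0275), np.float64(0.1698)] [[0.4733, 0.2061, 0.0175], [0.4879, 0.0369, 0.0175], [0.4603, 0.0345, 0.0175], [0.4459, 0.2035, 0.0175]]
jig 253.0 159.5 [ 0.62157601 -0.03288461  0.015     ] [np.float64(0.0857), np.float64(0.2985)] [[0.6612, 0.1164, 0.015], [0.6685, -0.182, 0.015], [0.582, -0.1828, 0.015], [0.5755, 0.1141, 0.015]]
teetop [ 0.62503477 -0.13412344  0.113     ] mouth [ 0.68589902 -0.14900427  0.085     ]
```

View pics/crop1.png

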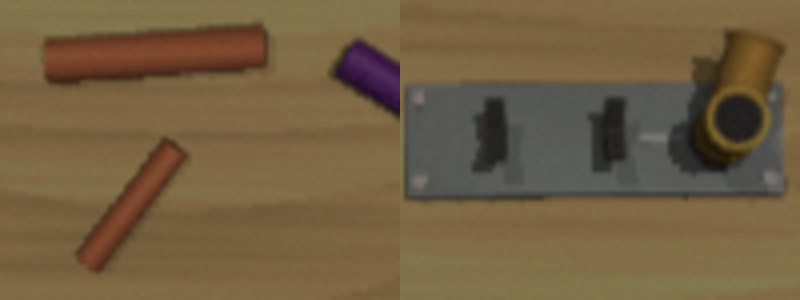

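The left crop confirms the large copper pipe, measured at 170 mm long. The right crop shows the tee branch pointing away from the robot. The tee axis is about (0.624,-0.133) and the jig x-axis yaw is about 1.59. Next is the tool yaw geometry.

```bash
python3 - <<'E'
from h import *
o=ctrl.get_obs();print({k:np.round(o[k],4).tolist() for k in('time_s','qpos','ee_pos','eef_rot','force','grip_width')})
# brass hues: branch direction via brass pixels
c=load('top');hsv=cv2.cvtColor(c['color'],cv2.COLOR_RGB2HSV)
im=c['color'].astype(int);m=((im[:,:,0]-im[:,:,2])>30)&((hsv[:,:,1]>150));m[:125]=0;m[175:]=0;m[:,:275]=0;m[:,310:]=0
v,u=np.nonzero(m);print(u.min(),u.max(),v.min(),v.max())
# branch mouth edge corners at crop coords (728,30) and (782,46)
for a,b in((725,32),(782,47)): print(onz(c,205+(a-400)/4,125+b/4,.075))
for a,b in((417,97),(420,180),(772,98),(770,177)): print('screw',onz(c,205+(a-400)/4,125+b/4,.016))
E
python3 -m pendant '[[[0,0,0],0.1]]' 1 40; python3 -c "
from station import ctrl;print(ctrl.get_obs()['qpos'],ctrl.get_obs()['eef_rot'])"
```

```text
{'time_s': 0.1, 'qpos': [1.2504, 0.3004, 1.5215, 0.0, 1.3207, -0.0666], 'ee_pos': [0.138, 0.5322, 0.2049], 'eef_rot': [-3.1406, -0.0001, 2.8878], 'force': [-0.2162, 0.3149, -0.2572], 'grip_width': 0.0941}
279 300 133 164
[ 0.69571141 -0.12959337  0.075     ]
[ 0.68541811 -0.17297054  0.075     ]
screw [0.6508671  0.10580229 0.016     ]
screw [0.58513219 0.10175172 0.016     ]
screw [ 0.65686612 -0.17550403  0.016     ]
screw [ 0.59365071 -0.17451426  0.016     ]
time_s: 0.18
ee_pos: [0.138, 0.5322, 0.205]
eef_rot: [-3.141, -0.0, 2.986]
force: [0.2, 0.7, 1.0]
grip_width: 0.0941
grip_force: 0.0
[ 1.25039450e+00  3.00334232e-01  1.52137590e+00 -7.94506182e-06
  1.32071596e+00 -1.64951997e-01] [-3.14076926e+00 -1.29264148e-04  2.98614474e+00]
```

```bash
python3 -m pendant '[[[1.87,-2.56,0],-0.125],[[1.87,-2.56,0],-0.125],[[1.87,-2.56,0],-0.125],[[1.87,-2.56,0],-0.125],[[1.87,-2.56,0],-0.125],[[1.87,-2.56,0],-0.125],[[1.87,-2.56,0],-0.125],[[1.87,-2.56,0],-0.125],[[1.87,-2.56,0],-0.125],[[1.87,-2.56,0],-0.125],[[1.87,-2.56,0],-0.125],[[1.87,-2.56,0],-0.125],[[1.87,-2.56,0],-0.125],[[1.87,-2.56,0],-0.125],[[1.87,-2.56,0],-0.125],[[1.87,-2.56,0],-0.125],[[1.87,-2.56,0],-0.125],[[1.87,-2.56,0],-0.125],[[1.87,-2.56,0],-0.125],[[1.87,-2.56,0],-0.125]]' 1 40
python3 -m pendant '[[[1.87,-2.56,0],-0.125],[[1.87,-2.56,0],-0.125],[[1.87,-2.56,0],-0.125],[[1.87,-2.56,0],-0.125],[[1.87,-2.56,0],-0.125],[[1.87,-2.56,0],-0.125],[[0,0,0],0],[[0,0,0],0]]'
python3 - <<'E'
from h import *
c=shot('side');im=c['color']
K=load('side')
print(proj(c,(.6238,-.134,.113)),proj(c,ctrl.get_obs()['ee_pos']))
cv2.imwrite('pics/side1.png',cv2.resize(im[120:270,220:420],(800,600),interpolation=2)[:,:,::-1])
E
```

```text
time_s: 1.85
ee_pos: [0.5126, 0.0189, 0.2052]
eef_rot: [-3.141, 0.0, 0.481]
force: [0.1, 1.1, 0.2]
grip_width: 0.094
grip_force: 0.0
time_s: 2.52
ee_pos: [0.6243, -0.1342, 0.2042]
eef_rot: [-3.142, 0.002, -0.263]
force: [-0.6, -0.5, -0.3]
grip_width: 0.0944
grip_force: 0.0
(np.float64(296.44928443180044), np.float64(218.8817166516975)) (np.float64(298.9537246611676), np.float64(195.73912572228133))
```

View pics/side1.png

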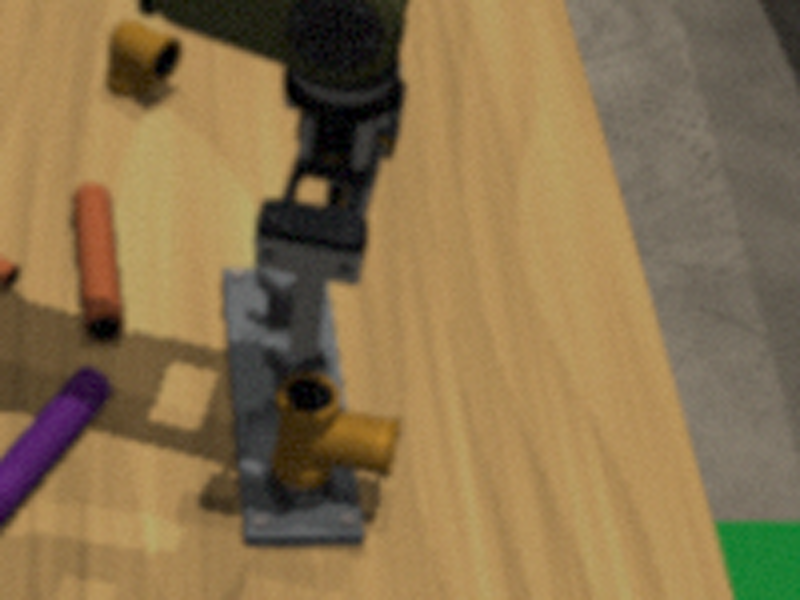

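Side crop: the tee top is at (297,218) raw px, within 1 px of the prediction, and the fingers are above it. Descend, grip and turn by 1.86 rad.

```bash
python3 -m pendant '[[[0,0,-2.4],0],[[0,0,-2.4],0],[[0,0,-2.4],0],[[0,0,-2.4],0],[[0,0,-2.4],0],[[0,0,0],0],[[0,0,0],0]]'
python3 -m pendant '[[[0,0,0],0],[[0,0,0],0],[[0,0,0],0],[[0,0,0],0],[[0,0,0],0],[[0,0,0],0],[[0,0,0],0],[[0,0,0],0]]' 0.3 50
```

```text
time_s: 3.15
ee_pos: [0.6237, -0.1322, 0.0855]
eef_rot: [-3.142, 0.002, -0.26]
force: [0.1, -0.4, 0.5]
grip_width: 0.0941
grip_force: 0.0
time_s: 3.82
ee_pos: [0.6245, -0.1324, 0.0855]
eef_rot: [-3.14, -0.0, -0.262]
force: [0.3, 0.6, 1.0]
grip_width: 0.0459
grip_force: 50.0
```

```bash
python3 -m pendant '[[[0,0,0],0.1],[[0,0,0],0.1],[[0,0,0],0.1],[[0,0,0],0.1],[[0,0,0],0.1],[[0,0,0],0.1],[[0,0,0],0.1],[[0,0,0],0.1],[[0,0,0],0.1],[[0,0,0],0.1],[[0,0,0],0.1],[[0,0,0],0.1],[[0,0,0],0.1],[[0,0,0],0.1],[[0,0,0],0.1],[[0,0,0],0.1],[[0,0,0],0.1],[[0,0,0],0.1],[[0,0,0],0.056],[[0,0,0],0]]'
python3 -m pendant '[[[0,0,0],0],[[0,0,0],0],[[0,0,0],0],[[0,0,0],0],[[0,0,0],0]]' 1
python3 -m pendant '[[[0,0,2.4],0],[[0,0,2.4],0],[[0,0,2.4],0],[[0,0,2.4],0],[[0,0,2.4],0],[[-4,1,0],0],[[-4,2,0],0],[[-4,2,0],0],[[-4,2,0],0],[[-4,2,0],0],[[-4,2,0],0],[[0,0,0],0],[[0,0,0],0]]'
python3 - <<'E'
from h import *
for n in('top','side'): shot(n)
a=load('top')['color'][125:200,205:305];b=load('side')['color'][170:260,250:370]
cv2.imwrite('pics/c2.png',np.hstack([cv2.resize(a,(400,300),interpolation=2),cv2.resize(b,(400,300),interpolation=2)])[:,:,::-1])
E
```

```text
time_s: 5.48
ee_pos: [0.6252, -0.1333, 0.0855]
eef_rot: [3.139, 0.0, 1.598]
force: [8.2, -0.9, -3.6]
grip_width: 0.0458
grip_force: 50.0
time_s: 5.9
ee_pos: [0.6242, -0.1332, 0.0854]
eef_rot: [-3.141, -0.0, 1.594]
force: [0.4, -0.1, 0.6]
grip_width: 0.0755
grip_force: 0.0
time_s: 6.98
ee_pos: [0.3973, -0.0296, 0.2063]
eef_rot: [3.139, 0.0, 1.595]
force: [0.3, -0.1, 0.3]
grip_width: 0.0943
grip_force: 0.0
```

View pics/c2.png

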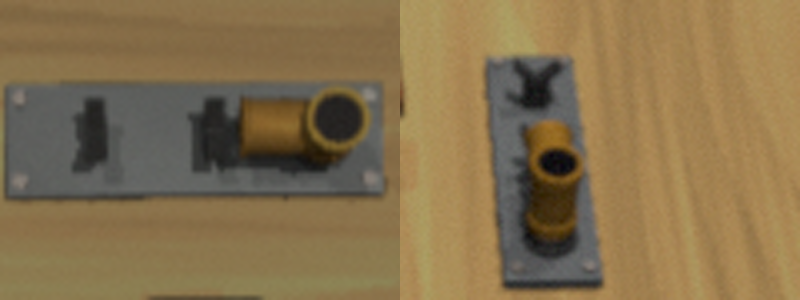

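The crop shows the branch now pointing left along the jig to the near rest (mouth edge at crop x≈240). Measure its angle against the jig.

```bash
python3 - <<'E'
from h import *
c=load('top');hsv=cv2.cvtColor(c['color'],cv2.COLOR_RGB2HSV);im=c['color'].astype(int)
m=((im[:,:,0]-im[:,:,2])>30)
pts=[]
for u in range(267,281):
    v=[x for x in range(145,168) if m[x,u]]
    pts.append(onz(c,u,np.mean(v),.075)); print(u,v[0],v[-1],end=' | ')
pts=np.array(pts);p=np.polyfit(pts[:,1],pts[:,0],1);print('\nbranch yaw',np.pi/2-np.arctan(p[0]),'x at y=0,-.133',np.polyval(p,[0,-.133]))
# jig long edges by grey->wood in columns (z=.015 top edge)
sat=cv2.GaussianBlur(hsv[:,:,1].astype(float),(3,3),0)
for rng,sgn in(((138,150),0),((168,182),1)):
    e=[]
    for u in list(range(212,285)):
        s=sat[rng[0]:rng[1],u];i=np.argmax(np.abs(np.diff(s)));e.append((u,rng[0]+i+.5))
    e=np.array(e);P=np.array([onz(c,*q,.015) for q in e]);
    q=np.polyfit(P[:,1],P[:,0],1)
    for _ in range(3):
        r=np.abs(P[:,0]-np.polyval(q,P[:,1]));k=r<.003;q=np.polyfit(P[k,1],P[k,0],1)
    print('edge yaw',np.pi/2-np.arctan(q[0]),np.polyval(q,[0,-.133]),k.sum())
# wood/copper pipe
h=cv2.inRange(hsv,(0,110,90),(11,255,255));h[:195]=0;h[225:]=0;h[:,:170]=0;h[:,240:]=0
k=max(cv2.findContours(h,0,1)[0],key=cv2.contourArea);(u,v),_,_=cv2.minAreaRect(k);print('pipe',onz(c,u,v,.0175))
E
```

```text
267 145 162 | 268 145 162 | 269 145 162 | 270 145 162 | 271 145 162 | 272 145 162 | 273 145 162 | 274 145 162 | 275 145 162 | 276 145 162 | 277 145 162 | 278 145 162 | 279 145 162 | 280 145 162 | 
branch yaw 1.5949066334855324 x at y=0,-.133 [0.62495012 0.62815741]
edge yaw 1.5949971672310743 [0.66552496 0.6687443 ] 59
edge yaw 1.607840778577525 [0.57532658 0.58025575] 73
pipe [0.46589624 0.12027841 0.0175    ]
```

```bash
python3 - <<'E'
from h import *
c=shot('top');im=c['color'].astype(float)
d=np.clip(im[:,:,0]-im[:,:,2]-15,0,None)
for lo,hi in((148,165),):
  P=[];B=[]
  for u in range(267,279):
    w=d[lo:hi,u];w=np.minimum(w,40);v=np.arange(lo,hi)
    P.append(onz(c,u,(w*v).sum()/w.sum(),.075))
    B.append((w.sum()/40).round(1))
  P=np.array(P);p=np.polyfit(P[:,1],P[:,0],1);print(B,'yaw',np.pi/2-np.arctan(p[0]),np.polyval(p,[0,-.065,-.133]))
# mouth edge columns per row
E=[]
for v in range(150,162):
    r=np.minimum(d[v,255:275],40);i=np.nonzero(r>20)[0][0];f=255+i-(r[i]-20)/(r[i]-r[i-1]);E.append((f,v))
E=np.array(E);Q=np.array([onz(c,*e,.075) for e in E]);print(E[:,0].round(1),Q[:,1].mean(),Q[:,0].mean())
E
```

```text
[np.float64(13.3), np.float64(13.0), np.float64(12.9), np.float64(13.0), np.float64(12.9), np.float64(13.0), np.float64(13.0), np.float64(13.1), np.float64(13.2), np.float64(13.2), np.float64(13.1), np.float64(12.9)] yaw 1.5898241980867707 [0.62291684 0.6241538  0.62544785]
[264.9 264.7 264.7 264.8 264.7 264.6 264.6 264.6 264.6 264.8 264.8 264.8] -0.06554534356260512 0.6256766673461099
```

```bash
python3 -m pendant '[[[1.4,2.88,0],0.06],[[1.4,2.88,0],0],[[1.4,2.88,0],0],[[1.4,2.88,0],0],[[1.4,2.88,0],0],[[0,0,-3],0],[[0,0,-3],0],[[0,0,-3],0],[[0,0,-3],0],[[0,0,-3],0],[[0,0,-3],0],[[0,0,0],0],[[0,0,0],0]]' 0.62 25
```

```text
time_s: 8.22
ee_pos: [0.4679, 0.1136, 0.0245]
eef_rot: [-3.138, 0.0, 1.653]
force: [-0.1, 0.4, 0.0]
grip_width: 0.0585
grip_force: 0.0
```

```bash
python3 -m pendant '[[[0,0,-1],0],[[0,0,-0.9],0],[[0,0,0],0],[[0,0,0],0]]'
python3 -m pendant '[[[0,0,0],0],[[0,0,0],0],[[0,0,0],0],[[0,0,0],0],[[0,0,0],0],[[0,0,0],0]]' 0.2 25
python3 -m pendant '[[[0,0,2],0],[[0,0,3],0],[[0,0,4],0],[[0,0,4],0],[[0,0,0],0],[[0,0,0],0]]'
```

```text
time_s: 8.55
ee_pos: [0.4681, 0.1139, 0.0067]
eef_rot: [3.141, -0.0, 1.654]
force: [-0.4, 0.3, 0.2]
grip_width: 0.0584
grip_force: 0.0
time_s: 9.05
ee_pos: [0.468, 0.114, 0.0067]
eef_rot: [3.141, -0.0, 1.654]
force: [-1.3, -0.8, 3.6]
grip_width: 0.0342
grip_force: 25.0
time_s: 9.55
ee_pos: [0.4687, 0.114, 0.1378]
eef_rot: [3.138, -0.0, 1.654]
force: [-0.3, 0.4, -3.6]
grip_width: 0.0344
grip_force: 25.0
```

```bash
python3 -m pendant '[[[3.04,-1.85,0],-0.02],[[3.04,-1.85,0],-0.02],[[3.04,-1.85,0],-0.02],[[3.04,-1.85,0],0],[[3.04,-1.85,0],0],[[0,0,-2.5],0],[[0,0,-2],0],[[0,0,0],0],[[0,0,0],0]]'
python3 - <<'E'
from h import *
e=np.array(ctrl.get_obs()['ee_pos'])
c=shot('top');im=c['color'];hsv=cv2.cvtColor(im,cv2.COLOR_RGB2HSV)
m=cv2.inRange(hsv,(0,110,70),(12,255,255));m[:130]=0;m[185:]=0;m[:,:190]=0;m[:,300:]=0
v,u=np.nonzero(m);z=e[2]+.0108
print('ends',z,onz(c,u.min(),np.mean(v[u<u.min()+3]),z),onz(c,u.max()+1,np.mean(v[u>u.max()-3]),z))
d=shot('side');
cv2.imwrite('pics/c3.png',np.hstack([cv2.resize(im[125:200,205:305],(400,300),interpolation=2),cv2.resize(d['color'][150:240,250:370],(400,300),interpolation=2)])[:,:,::-1])
E
```

```text
time_s: 10.3
ee_pos: [0.6187, 0.0215, 0.0891]
eef_rot: [-3.137, -0.0, 1.594]
force: [0.2, 0.5, -1.8]
grip_width: 0.0345
grip_force: 25.0
ends 0.0999165595632086 [0.61817714 0.11036577 0.09991656] [ 0.61884426 -0.06173825  0.09991656]
```

View pics/c3.png

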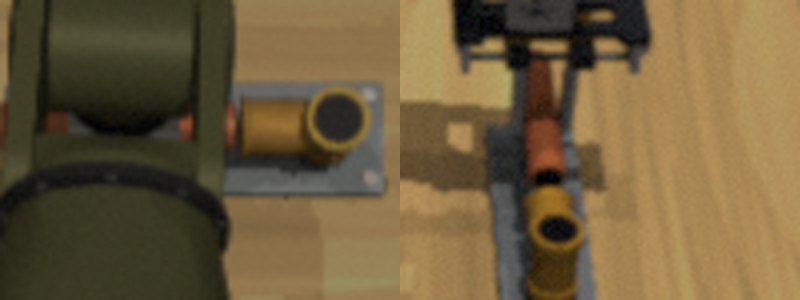

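The pipe lies above the rests, with its end (crop 238,128) just short of the mouth and about 5 mm clear. Nudge it and lower.

```bash
python3 -m pendant '[[[0.2,0.2,0],0],[[0,0,-1],0],[[0,0,-0.8],0],[[0,0,-0.4],0],[[0,0,0],0],[[0,0,0],0]]'
python3 -m pendant '[[[0,0,-0.2],0],[[0,0,-0.2],0],[[0,0,0],0],[[0,0,0],0]]'
```

```text
time_s: 10.9
ee_pos: [0.6218, 0.0234, 0.0691]
eef_rot: [-3.141, -0.0, 1.594]
force: [-0.7, 0.2, -3.8]
grip_width: 0.0345
grip_force: 25.0
time_s: 11.23
ee_pos: [0.6221, 0.0234, 0.0658]
eef_rot: [3.141, 0.0, 1.594]
force: [-0.8, -0.7, 0.2]
grip_width: 0.0346
grip_force: 25.0
```

```bash
python3 -m pendant '[[[0,0,0],0],[[0,0,0],0],[[0,0,0],0],[[0,0,0],0],[[0,0,0],0]]' 0.5
python3 -m pendant '[[[0,0,0],0],[[0,0,0],0],[[0,0,0],0],[[0,0,0],0],[[0,0,0],0],[[0,0,0],0]]' 0.2 25
python3 -m pendant '[[[0,-0.5,0],0],[[0,-0.5,0],0],[[0,-0.5,0],0],[[0,-0.5,0],0],[[0,0,0],0]]'
```

```text
time_s: 11.65
ee_pos: [0.622, 0.0234, 0.0655]
eef_rot: [3.141, -0.0, 1.594]
force: [0.6, -0.4, 0.2]
grip_width: 0.0466
grip_force: 0.0
time_s: 12.15
ee_pos: [0.6207, 0.0234, 0.0653]
eef_rot: [-3.138, -0.0, 1.594]
force: [-9.2, 0.4, 4.7]
grip_width: 0.0344
grip_force: 25.0
time_s: 12.57
ee_pos: [0.6213, 0.0033, 0.0654]
eef_rot: [-3.14, -0.001, 1.594]
force: [-4.9, -0.9, 2.9]
grip_width: 0.0341
grip_force: 25.0
```

```bash
python3 -m pendant '[[[-0.1,-0.4,0],0],[[0,-0.4,0],0],[[0,-0.4,0],0],[[0,0,0],0]]'
python3 -m pendant '[[[0,-0.3,0],0],[[0,-0.3,0],0],[[0,0,0],0],[[0,0,0],0]]'
```

```text
time_s: 12.9
ee_pos: [0.6213, -0.0094, 0.0656]
eef_rot: [3.141, 0.0, 1.593]
force: [2.8, -0.9, -0.0]
grip_width: 0.0344
grip_force: 25.0
time_s: 13.23
ee_pos: [0.6213, -0.0143, 0.0657]
eef_rot: [3.141, -0.001, 1.594]
force: [3.7, 4.8, 1.2]
grip_width: 0.0344
grip_force: 25.0
```

```bash
python3 -m pendant '[[[0,0,0],0],[[0,-0.2,0],0],[[0,-0.2,0],0],[[0,0,0],0],[[0,0,0],0]]' 0.2 40
python3 -m pendant '[[[0,-0.2,0],0],[[0,-0.2,0],0],[[0,0,0],0],[[0,0,0],0]]'
python3 -m pendant '[[[0,-0.2,0],0],[[0,0,0],0],[[0,0,0],0]]'
```

```text
time_s: 13.65
ee_pos: [0.6214, -0.0177, 0.0658]
eef_rot: [3.14, -0.001, 1.594]
force: [3.5, 7.2, 1.4]
grip_width: 0.0341
grip_force: 40.0
time_s: 13.98
ee_pos: [0.6215, -0.0216, 0.0658]
eef_rot: [3.14, -0.001, 1.594]
force: [4.1, 8.3, 1.3]
grip_width: 0.0338
grip_force: 40.0
time_s: 14.23
ee_pos: [0.6215, -0.0236, 0.0658]
eef_rot: [3.14, -0.001, 1.594]
force: [4.9, 8.6, 1.3]
grip_width: 0.0335
grip_force: 40.0
```

```bash
python3 -m pendant '[[[0,-0.2,0],0],[[0,0,0],0],[[0,0,0],0]]'
python3 -m pendant '[[[0,-0.15,0],0],[[0,0,0],0],[[0,0,0],0]]'; python3 - <<'E'
from h import *
c=shot('top');d=shot('side');im=c['color'];hsv=cv2.cvtColor(im,cv2.COLOR_RGB2HSV)
m=cv2.inRange(hsv,(0,110,70),(12,255,255));m[:130]=0;m[185:]=0;m[:,:190]=0;m[:,300:]=0
v,u=np.nonzero(m);print(u.min(),onz(c,u.min(),np.mean(v[u<u.min()+3]),.075) if len(u) else 0)
E
```

```text
time_s: 14.48
ee_pos: [0.6215, -0.0238, 0.0658]
eef_rot: [3.14, -0.004, 1.595]
force: [5.5, 19.4, 2.0]
grip_width: 0.0341
grip_force: 40.0
time_s: 14.73
ee_pos: [0.6215, -0.0239, 0.0658]
eef_rot: [3.14, -0.006, 1.595]
force: [5.5, 28.4, 1.8]
grip_width: 0.0344
grip_force: 40.0
221 [0.62262398 0.06517114 0.075     ]
```

Force jumped to 28 N with no more motion, so the pipe is on the hard stop; its far end at y≈0.066 puts the centre as expected. Relax, release and retreat.

```bash
python3 -m pendant '[[[-0.1,0.25,0],0],[[0,0,0],0],[[0,0,0],0]]'
python3 -m pendant '[[[0,0,0],0],[[0,0,0],0],[[0,0,0],0],[[0,0,0],0],[[0,0,0],0]]' 0.55
python3 -m pendant '[[[0,0,1],0],[[0,0,2],0],[[0,0,3],0],[[0,0,3],0],[[0,0,3],0],[[-4,0,1],0],[[-4,0,1],0],[[-4,0,0],0],[[-4,0,0],0],[[-4,0,0],0],[[-4,0,0],0],[[0,0,0],0],[[0,0,0],0],[[0,0,0],0]]'
python3 - <<'E'
from h import *
c=shot('top');d=shot('side');im=c['color'];hsv=cv2.cvtColor(im,cv2.COLOR_RGB2HSV)
m=cv2.inRange(hsv,(0,110,70),(12,255,255));m[:130]=0;m[185:]=0;m[:,:190]=0;m[:,265:]=0
k=max(cv2.findContours(m,0,1)[0],key=cv2.contourArea);v,u=np.nonzero(m)
print(u.min(),u.max(),onz(c,u.min()-.3,np.mean(v[u<u.min()+3]),.075),onz(c,u.max(),np.mean(v[u>u.max()-3]),.075))
cv2.imwrite('pics/c4.png',np.hstack([cv2.resize(im[125:200,205:305],(400,300),interpolation=2),cv2.resize(d['color'][150:240,250:370],(400,300),interpolation=2)])[:,:,::-1])
E
```

```text
time_s: 15.08
ee_pos: [0.6213, -0.0237, 0.0661]
eef_rot: [3.138, -0.002, 1.595]
force: [9.8, 14.6, 0.3]
grip_width: 0.0345
grip_force: 40.0
time_s: 15.5
ee_pos: [0.6198, -0.0259, 0.0653]
eef_rot: [-3.141, 0.0, 1.593]
force: [0.8, -0.3, 0.2]
grip_width: 0.0521
grip_force: 0.0
time_s: 16.67
ee_pos: [0.3807, -0.0257, 0.2064]
eef_rot: [3.14, 0.0, 1.594]
force: [0.8, -0.4, 0.1]
grip_width: 0.0513
grip_force: 0.0
221 264 [0.62062904 0.06601816 0.075     ] [ 0.62410786 -0.06342753  0.075     ]
```

View pics/c4.png

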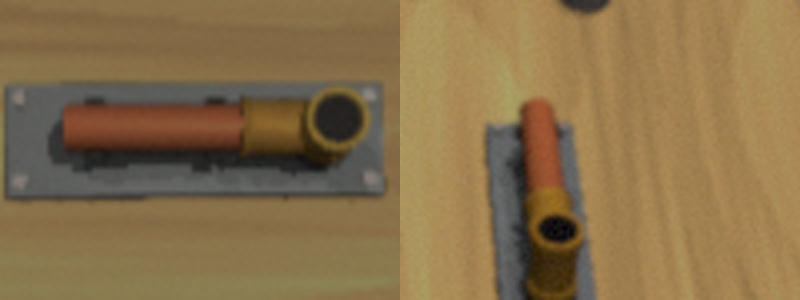

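The pipe lies in both rests, inside the branch and on the jig line. Its far end is at y≈0.066 (crop 63,128), unchanged since it was fully home.

```bash
python3 -c "
from station import ctrl;print(ctrl.hand_in())"
```

```text
the job is handed in; nothing more can be done
None
```

The job is handed in at about 17 s of the 72 s allowed (no verdict was returned): the tee faces the rests, and the copper pipe lies in both rests, pushed home against the hard stop and released, with the other fittings, wrench and bin untouched.

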